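# Refit the console lamp's light arm and switch it on

### The job

The lamp's light arm was taken off for dusting. Slide its square tube onto the lamp's slanting stub until it is fully home against the collar and the spring button has popped up through the hole in the tube, and only then flip the lamp's toggle switch to on. Leave the flask, the cups and the date box undisturbed.

Things in the scene. Friction and masses are not known exactly. Their poses are not given: they have to be found in the camera images.
- tube_center (a point): The loose light arm (about 220 g): a brass-coloured square tube, 23 x 23 mm outside, 200 mm long, a black light bar across its far end like a T. It lies flat on the console, hole side up. This point is on the tube's axis, 120 mm from the open mouth, 11.5 mm above the console: grip here across the sides. x runs from mouth to light bar, z to the hole side (up as it lies).
- tube_mouth (a point): Centre of the tube's open end, on its axis, 120 mm from tube_center along -x, same axes. Bore 18 x 18 mm, walls 2.5 mm. The upper wall's first 10 mm flare outward by 6 mm (that lip stands up to 6 mm above the tube's top) so that the lip rides over the button and presses it down by itself; the other walls end square.
- tube_hole (a point): Centre of the 11 mm round hole in the tube's upper wall, on its outer face, 30 mm from the mouth. The black light bar beyond the tube's other end is 160 mm long (across, along y), 30 mm wide and 23 mm high; the arm's centre of gravity is about 13 mm from tube_center towards it.
- lamp_stub: The lamp's fixed stub: a 15.5 mm square steel bar rising at 35 degrees above level, straight for 43 mm, then tapering to 8 mm square at 55 mm. Origin: on its axis in the face of the brass collar (29 mm square) at its root, 96 mm above the console. x runs outward and up along the stub, y is level, z is its upper side. Home: tube end on the collar, tube's x and z along the stub's.
- button_top (a point): Top of the domed spring button, in the stub's upper face, 30 mm from the collar. The lamp below: a round black foot 110 mm wide, 16 mm high, fixed to the console, an upright post 18 mm thick and a black knuckle 85 mm up that carries collar and stub. Nothing stands above the stub. Play of the tube on the stub is 1.25 mm a side.
- button (a joint): The spring button, 9 mm across, standing 5.5 mm out of the stub's upper face when free. Joint in m: 0 = fully out, 0.0065 = fully in. Pressing it flush takes about 7.5 N; sliding the tube over it takes about 3 to 8 N along the stub. It springs out through the tube's hole by itself when the tube is home, and then locks the tube (it holds a 15 N pull).
- switch_plate (a point): The lamp's toggle switch: a white box, 86 mm square, fixed on the console, with a brass plate on top. This point is the centre of the plate's upper face, 33 mm above the console; the dolly pivots here. z is up; +x points to the ON side, marked by a red dot 26 mm from the centre.
- toggle (a joint): The switch's steel dolly, 22 mm long, 7 to 11 mm thick, standing out of the plate. Joint in rad: 0 = off, leaning 20 degrees to the plate's -x side; 0.7 = on, leaning 20 degrees to +x. An over-centre spring snaps it to either end; 2 to 3 N at mid-height towards the plate's +x takes it past the middle.
- toggle_tip (a point): Tip of the dolly, on its axis, about 21 mm above the plate.
- flask: Bystander: matt black steel vacuum flask, 72 mm wide, 210 mm tall, standing on the copper-coloured tray; origin at the centre of its foot.
- cups: Bystander: stack of four nested white porcelain finjan cups, 66 mm wide, 110 mm tall, on the console; origin at the centre of its foot.
- date_box: Bystander: lidded wooden date box, 116 mm x 156 mm, 55 mm high (72 mm with its knob); origin at the centre of its underside.
Not all that is in view belongs to the job. What is shaped like the part that bears lamp_stub but white is not meant.

How it is judged:
By the outcome, as a careful person would: the job done as asked, in the order asked, and still so for the second after the job is handed in, with the robot touching nothing.
It also fails if it takes over 64 s, if anything falls off the work surface, if the arm or the gripper's body presses on something with over 40 N, if the wrist force passes 120 N, or if a joint passes its speed limit or range.

### The arm

A 6-joint arm with a two-finger parallel gripper is mounted at the origin on the work surface. World frame = base frame: x ahead of the robot, y to its left, z up, the work surface at z = 0. Lengths are in m, angles in rad, forces in N, time in s.
With the tool pointing down it reaches from about 0.275 to 0.975 m from the base axis. Payload 8.4 kg.
Tool frame: the origin (TCP) lies at the centre of the arm's flange, where the gripper is bolted on; the fingertips stand 190 mm ahead of it and the grasp point (between the pads) lies 171 mm ahead of it (pinch_z is the distance from the TCP to the grasp point, in m); z points along the fingers, y is the direction in which the jaws open and shut (so a half turn about z gives the same grasp; the last joint's range is limited). The gripper opens to 92 mm and grips with 3 to 60 N. Pads are 20 mm wide; open, the fingers measure 128 mm over their backs; the gripper's body (75 mm by 189 mm) begins 69 mm behind the grasp point.
Start: joints at [-0.002, 0.353, 1.633, -0, 1.155, -0.002], TCP at [0.625, -0, 0.405] pointing down, gripper open.
Joint ranges: [-2.63, 2.63], [-0.92, 2.1], [0.06, 2.66], [-1.3, 4.44], [0, 2.69], [-3.02, 3.02]. Speed limits (rad/s): [2.22, 2.22, 2.79, 3.14, 3.14, 3.14].

### API

Orientations are given as a 3x3 rotation matrix whose columns are the frame's x, y, z axes.
In Python, from station import sense, capture, sign_off, pinch_z gives the robot as it stands.
- The arm moves only by the tool play_rows, never from a script. Its argument "increments" is a list of rows, each a list of 7 numbers: the turn, a rotation vector about the tool's x, y, z in rad, then the shift along the tool's x, y, z in m, then the closure, from 0 (fully open) to 1 (shut). In form: [[rx, ry, rz, dx, dy, dz, jaw], ...]. A call has exactly 8 rows; each row is the pose to reach, as a shift and turn from the pose commanded when the call began, along the tool's axes at that moment; what a row does not reach only later rows make up. A row lasts 1/8 s, in which the tool goes at most 62.5 mm and 10.7 degrees, less where a joint would pass 70% of its speed; a pose out of reach is approached as far as the arm can. A call with a gripper value outside its range is refused whole. The fingers move at their own pace and stop on an object; "grip_force" is the grip in N (left out, the last holds). Time passes only in rows, so rows that repeat a pose let the fingers close, or fill a call up. It gives the time, the measured TCP pose, the force and the opening at its end, in the units of the state.
- sense(): the state, without advancing time (a new reading comes with each control period).
- capture(name): name is "scene" or "side" or "wrist"; returns a dict with "frame" (480x640x3 uint8, red, green, blue), "range_z" (480x640 float32, m along the optical axis (not along the pixel's ray), 0 where there is no reading), "vertical_fov" (degrees; the focal length in pixels is half the picture's height over the tangent of half this angle, whatever the lens; pixels are square), "cx", "cy" (the principal point, pixels), "k1" (the pictures are not rectified: a ray, as slopes to the right and down, at radius r is drawn at 1 + k1 r^2 times it, then the intrinsics apply), "camera_from_world" (4x4, takes a point from world to camera coordinates). Camera axes: x right, y down, z forward; pixel columns grow to the right and rows downward; lengths in m; the calibration is good to about 2 mm. A picture is of the moment at which its call begins.
- sign_off(): hands the job in, once; it reports no verdict.
The state is a dict: "time": time; "qpos": joint angles; "joint_vel": joint speeds; "effort": joint torques, N m; "tool_pos": TCP position; "tool_rot": TCP orientation; "force": force on the tool from outside, world axes, zero at the start; "ft_torque": the same for the moment, N m; "finger_gap": finger opening in m.
Only numpy, scipy, OpenCV 4.12 (cv2) and the standard library are available. Lean on these libraries where they do the work, as an engineer would, in place of code of your own. Each camera call takes 0.05 s, during which the arm holds its last target. There are 200 camera calls.

## Working session

There is one attempt and no reset: what is moved stays moved. The work goes in short steps, Python scripts to look and compute and a tool call to move; the robot and the scene stay as the last step left them, time stands still between calls to the robot, and variables do not carry over. Pictures are saved under pics/ and viewed, about 8 in all and at most 12, crops included, and the job is handed in when it is done.

Besides the shell and the picture viewer there is one more tool, called after "Emit:" as a command line: name --pt "numbers of a row" for each row, then --argument value for the rest. play_rows: Moves the arm, as the interface text tells. Its arguments: {"type":"object","properties":{"increments":{"type":"array"},"grip_force":{"type":"number"}},"required":["increments"]}

```bash
mkdir -p pics; ls
cat > h.py <<'E'
import numpy as np, cv2, pickle
from station import sense, capture, sign_off, pinch_z
def grab(n,tag):
    c=capture(n); pickle.dump(c,open(f'pics/{tag}.pkl','wb'))
    cv2.imwrite(f'pics/{tag}.png',c['frame'][:,:,::-1]); return c
def load(tag): return pickle.load(open(f'pics/{tag}.pkl','rb'))
def K(c):
    f=240/np.tan(np.radians(c['vertical_fov'])/2)
    return np.array([[f,0,c['cx']],[0,f,c['cy']],[0,0,1.]])
def slopes(c,uv):
    uv=np.atleast_2d(np.array(uv,float)); k=K(c); d=(uv-[k[0,2],k[1,2]])/k[0,0]
    s=d.copy()
    for _ in range(30): s=d/(1+c['k1']*(s**2).sum(1,keepdims=True))
    return s
def ray(c,uv):
    s=slopes(c,uv); T=np.linalg.inv(c['camera_from_world'])
    return T[:3,3], np.c_[s,np.ones(len(s))]@T[:3,:3].T
def onplane(c,uv,z):
    o,d=ray(c,uv); return o+d*((z-o[2])/d[:,2])[:,None]
def pts(c):
    """world point per pixel (480,640,3), nan if none"""
    v,u=np.mgrid[:480,:640]; o,d=ray(c,np.c_[u.ravel(),v.ravel()])
    z=c['range_z'].ravel().astype(float); z[z==0]=np.nan
    return (o+d*z[:,None]).reshape(480,640,3)
def proj(c,P):
    P=np.atleast_2d(P); q=P@c['camera_from_world'][:3,:3].T+c['camera_from_world'][:3,3]
    s=q[:,:2]/q[:,2:]; s=s*(1+c['k1']*(s**2).sum(1,keepdims=True)); k=K(c)
    return s*k[0,0]+[k[0,2],k[1,2]]
def tri(c1,uv1,c2,uv2):
    o1,d1=ray(c1,uv1);o2,d2=ray(c2,uv2); out=[]
    for a,b in zip(d1,d2):
        t=np.linalg.lstsq(np.c_[a,-b],o2-o1,rcond=None)[0]
        p,q=o1+a*t[0],o2+b*t[1]; out.append(np.r_[(p+q)/2,np.linalg.norm(p-q)])
    return np.array(out)
E
python3 - <<'E'
from h import *
np.set_printoptions(precision=3,suppress=True)
for n in('scene','side','wrist'):
    c=grab(n,n+'0'); print(n,c['vertical_fov'],c['cx'],c['cy'],c['k1'],np.linalg.inv(c['camera_from_world'])[:3,3], np.linalg.inv(c['camera_from_world'])[:3,2])
print(sense(),pinch_z)
E
```

```text
pics
scene 56.42416856856127 323.901660082022 238.89638261903798 -0.10392482930519435 [ 1.113 -0.248  0.717] [-0.628  0.349 -0.696]
side 56.35563455080538 327.31182806606137 232.66621448914185 -0.08822559344199185 [0.498 0.79  0.964] [ 0.046 -0.656 -0.753]
wrist 63.87580906208938 321.6698595640781 238.75300579410663 -0.07337126935780378 [0.625 0.075 0.383] [-0.001 -0.264 -0.964]
{'time': 0.15, 'qpos': array([-0.002,  0.354,  1.634,  0.   ,  1.155, -0.002]), 'joint_vel': array([-0.001, -0.001, -0.003, -0.   ,  0.001, -0.001]), 'effort': array([ -0.001, -59.421, -33.447,   0.07 ,   0.02 ,  -0.   ]), 'tool_pos': array([0.625, 0.   , 0.404]), 'tool_rot': array([[-0.   ,  1.   , -0.001],
       [ 1.   ,  0.   ,  0.   ],
       [ 0.   , -0.001, -1.   ]]), 'force': array([ 0.12 , -0.613, -0.855]), 'ft_torque': array([-0.025,  0.052, -0.029]), 'finger_gap': 0.09184141513453406} 0.1714
```

View pics/scene0.png

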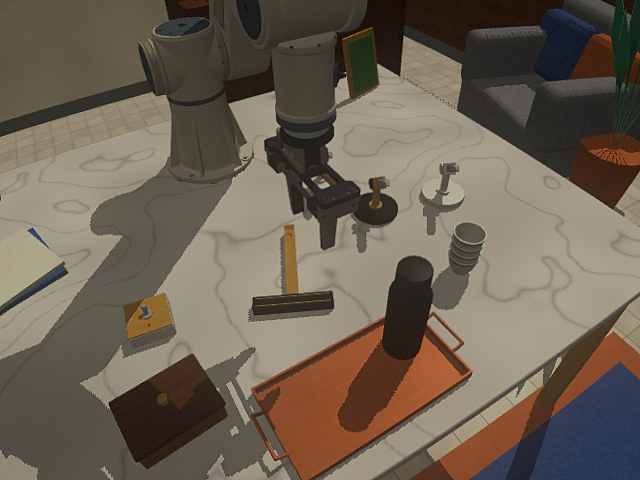

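View pics/side0.png

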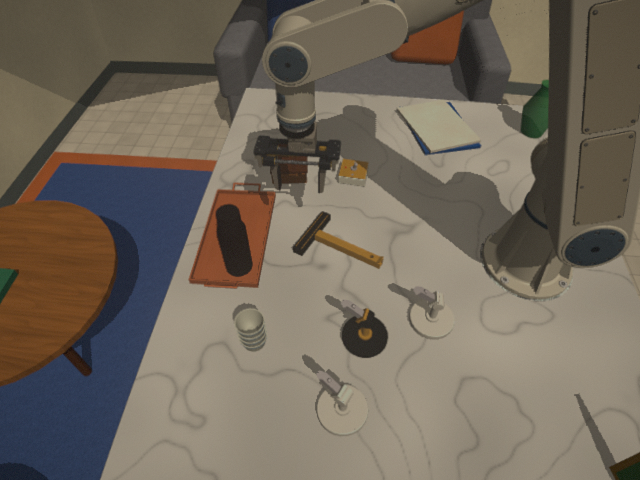

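Scene view: tube from mouth (290,228) to the light bar (292,303), black lamp at (376,200), switch at (148,315). The side view has the lamp at (364,335), the tube mouth at (382,261) and the switch at (352,170). The white lamps are decoys.

Run:
```python
from h import *
np.set_printoptions(precision=4,suppress=True)
s=load('scene0');d=load('side0')
def crop(c,u,v,w,h): return cv2.resize(c['frame'][v:v+h,u:u+w,::-1],(400,300),interpolation=cv2.INTER_CUBIC)
a=np.vstack([np.hstack([crop(s,340,165,80,60),crop(d,320,285,80,60)]),np.hstack([crop(s,110,285,80,60),crop(d,325,145,80,60)])])
cv2.imwrite('pics/crops1.png',a)
for n,c in(('s',s),('d',d)):
    P=pts(c); hsv=cv2.cvtColor(c['frame'],cv2.COLOR_RGB2HSV); 
    z=P[...,2]
    # table level
    print(n,'table z',np.nanmedian(z[200:230,230:270]) if n=='s' else np.nanmedian(z[400:440,200:260]))
    m=((hsv[...,0]>12)&(hsv[...,0]<28)&(hsv[...,1]>110)&(z>0.012)&(z<0.04)).astype(np.uint8)
    nn,l,st,ce=cv2.connectedComponentsWithStats(m)
    for i in range(1,nn):
        if st[i,4]>150:
            Q=P[l==i]; print(st[i],np.nanmean(Q,0),np.nanpercentile(Q[:,2],[10,50,90]))
            print(cv2.minAreaRect(Q[:,:2].astype(np.float32)*1000))
    # lamp
    box=(slice(165,225),slice(340,420)) if n=='s' else (slice(285,360),slice(320,400))
    Q=P[box].reshape(-1,3);C=c['frame'][box].reshape(-1,3)
    k=(Q[:,2]>.085)&(Q[:,2]<.16); print('lamp high',k.sum()); print(np.c_[Q,C][k][::6])
    k=(C.max(1)<50)&(Q[:,2]>.01)&(Q[:,2]<.022);print('foot',cv2.minEnclosingCircle(Q[k][:,:2].astype(np.float32)))
```

```text
s table z 8.332457914850266e-05
[256 225  74  74 841] [0.5175 0.0011 0.0233] [0.0216 0.0233 0.025 ]
((527.646240234375, 25.1778564453125), (138.556640625, 217.51161193847656), 47.907020568847656)
[ 123  293   49   46 1337] [ 0.5009 -0.3014  0.0327] [0.031  0.0327 0.0343]
((498.5538330078125, -301.0055236816406), (83.5119857788086, 85.44760131835938), 83.80683898925781)
[140 408  87  59 526] [ 0.761  -0.3148  0.0253] [0.0144 0.0257 0.0359]
((760.9631958007812, -312.8365173339844), (4.240433692932129, 147.41114807128906), 7.407220363616943)
lamp high 205
[[  0.4525   0.2757   0.1073 149.     131.      76.    ]
 [  0.4513   0.2682   0.1066 101.      73.      30.    ]
 [  0.4433   0.2545   0.104   90.      71.      48.    ]
 [  0.4509   0.2659   0.1044  80.      59.      34.    ]
 [  0.4798   0.2601   0.1247  99.      95.      89.    ]
 [  0.4463   0.2581   0.1016  83.      65.      40.    ]
 [  0.4533   0.27     0.1015 102.      87.      71.    ]
 [  0.4333   0.2536   0.0923  58.      52.      47.    ]
 [  0.4497   0.2586   0.1008  84.      65.      40.    ]
 [  0.4741   0.2567   0.117 
[... 5443 characters left out ...]
 ]
 [  0.4639   0.2819   0.0912 100.      75.      41.    ]
 [  0.451    0.2848   0.0983  55.      49.      41.    ]
 [  0.4379   0.284    0.099   48.      43.      39.    ]
 [  0.457    0.2817   0.0877  55.      49.      39.    ]
 [  0.4444   0.2873   0.0992  45.      41.      38.    ]
 [  0.4306   0.2808   0.0902  44.      44.      38.    ]
 [  0.4462   0.2868   0.0937  43.      39.      36.    ]
 [  0.4326   0.2826   0.0886  45.      41.      37.    ]
 [  0.4461   0.2892   0.0936  46.      45.      36.    ]
 [  0.4328   0.287    0.0919  44.      39.      37.    ]
 [  0.435    0.2898   0.0921  43.      38.      33.    ]]
foot ((0.44204822182655334, 0.2722989618778229), 0.05375455319881439)
```

View pics/crops1.png

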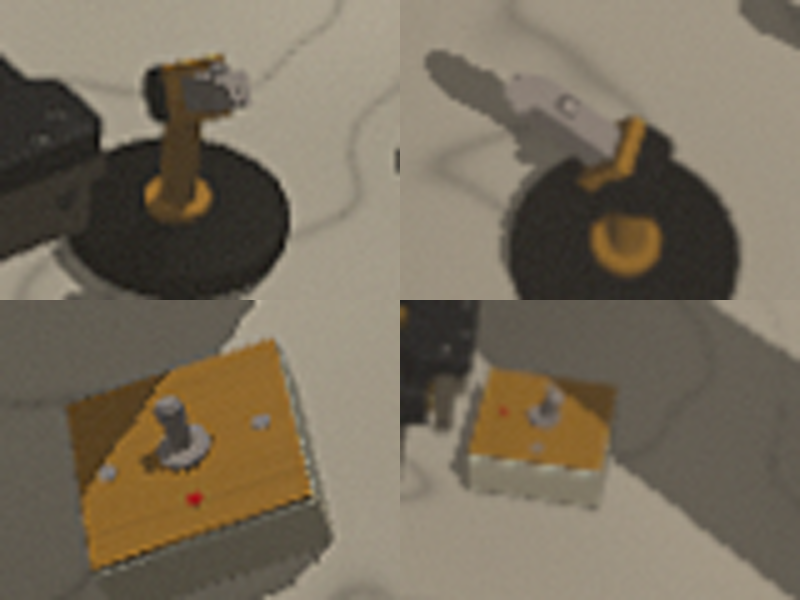

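Crops: the stub leaves the black lamp's collar towards +x and slightly -y, with the button visible on top. The red dot is at scene (149,325). I'll move the wrist camera nearer to the lamp and tube.

Emit:
play_rows --pt "0 0 0 0.03 -0.03 0 0" --pt "0 0 0 0.06 -0.06 0 0" --pt "0 0 0 0.09 -0.09 0 0" --pt "0 0 0 0.12 -0.12 0 0" --pt "0 0 0 0.15 -0.15 0 0" --pt "0 0 0 0.17 -0.175 0 0" --pt "0 0 0 0.17 -0.175 0 0" --pt "0 0 0 0.17 -0.175 0 0"

```text
time: 1.15
tool_pos: [0.4504, 0.1699, 0.4048]
tool_rot: [[-0.001, 1.0, 0.001], [1.0, 0.001, -0.0], [-0.0, 0.001, -1.0]]
force: [0.3, 0.5, 0.6]
finger_gap: 0.0918
```

Run:
```python
from h import *
np.set_printoptions(precision=4,suppress=True)
c=grab('wrist','w1'); print(sense()['tool_pos'],np.linalg.inv(c['camera_from_world'])); print(proj(c,[[.45,.27,.1],[.5,.252,.13],[.52,0,.023],[.43,.05,.023]]))
```

```text
[0.4506 0.1697 0.4047] [[ 1.      0.0012  0.0007  0.4504]
 [ 0.0013 -0.9644 -0.2645  0.2452]
 [ 0.0003  0.2645 -0.9644  0.3842]
 [ 0.      0.      0.      1.    ]]
[[320.9571  97.5956]
 [399.1871 123.2647]
 [385.3766 368.7555]
 [301.7075 327.6202]]
```

View pics/w1.png

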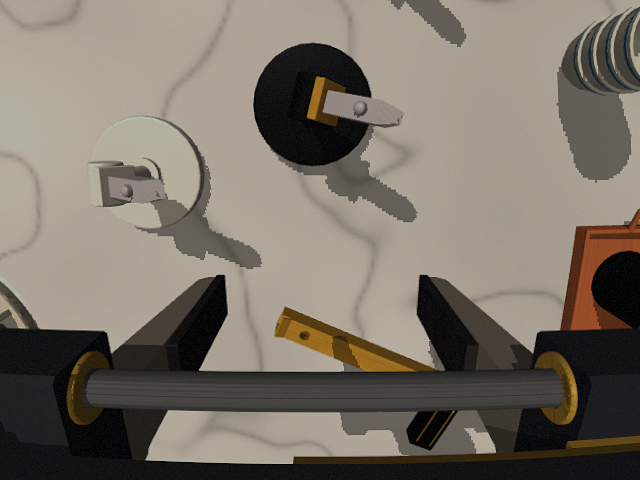

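Wrist view: stub from the collar (335,103) to its tip (403,120), button at (360,108). Tube mouth (282,320), hole (304,336), axis running to the light bar near (435,430).

Run:
```python
from h import *
np.set_printoptions(precision=4,suppress=True)
def fit(P2):
    l=cv2.fitLine(P2.astype(np.float32),cv2.DIST_HUBER,0,.001,.001).ravel(); return l, np.degrees(np.arctan2(l[1],l[0]))
def big(m):
    n,l,st,ce=cv2.connectedComponentsWithStats(m.astype(np.uint8)); i=1+np.argmax(st[1:,4]); return l==i
w=load('w1');P=pts(w);F=w['frame'];hsv=cv2.cvtColor(F,cv2.COLOR_RGB2HSV);z=P[...,2]
v,u=np.mgrid[:480,:640]
# stub
m=big((u>325)&(u<412)&(v>80)&(v<135)&(hsv[...,1]<70)&(z>.085)&(F[...,0]>80))
Q=P[m];Q=Q[~np.isnan(Q).any(1)];print('stub n',m.sum(),fit(Q[:,:2]),Q.min(0),Q.max(0))
yaw=np.arctan2(*fit(Q[:,:2])[0][[1,0]]); 
# axis by column mid-edges: rays onto top plane; along coordinate
a=np.array([np.cos(yaw),np.sin(yaw)]);s=Q[:,:2]@a;t=Q[:,:2]@[-a[1],a[0]]
for lo in np.arange(s.min(),s.max(),.005):
    k=(s>=lo)&(s<lo+.005)
    if k.sum()>5: print(np.array([lo,t[k].min(),t[k].max(),(t[k].min()+t[k].max())/2,np.median(Q[k,2]),k.sum()]))
# collar brass
m=big((u>300)&(u<345)&(v>70)&(v<135)&(hsv[...,0]>10)&(hsv[...,0]<30)&(hsv[...,1]>130)&(z>.08))
Q=P[m];print('collar',m.sum(),np.nanmin(Q,0),np.nanmax(Q,0),np.nanmean(Q,0), [cv2.boxPoints(cv2.minAreaRect(np.argwhere(m)[:,::-1].astype(np.float32)))])
k=(u>300)&(u<345)&(v>70)&(v<135)&(z>.06);
# foot
m=big((F.max(2)<60)&(v<190)&(u>230)&(u<400)); uv=np.argwhere(m)[:,::-1]; (cx,cy),r=cv2.minEnclosingCircle(uv.astype(np.float32)); print('foot',onplane(w,[[cx,cy]],.016),cx,cy,r)
# tube
for n,roi in(('w1',(265,440,295,380)),('scene0',(278,302,222,298)),('side0',(312,388,225,272))):
    c=load(n);P=pts(c);F=c['frame'];hsv=cv2.cvtColor(F,cv2.COLOR_RGB2HSV);z=P[...,2]
    m=big((u>roi[0])&(u<roi[1])&(v>roi[2])&(v<roi[3])&(hsv[...,0]>10)&(hsv[...,0]<30)&(hsv[...,1]>110)&(z>.019))
    X=onplane(c,np.argwhere(m)[:,::-1],.023)
    l,ang=fit(X[:,:2]);a=l[:2];s=(X[:,:2]-l[2:])@a;t=(X[:,:2]-l[2:])@[-a[1],a[0]]
    print(n,m.sum(),l,ang,'ends',l[2:]+a*s.min(),l[2:]+a*s.max(),'t',np.percentile(t,[1,50,99]))
print('hole',onplane(w,[[304.5,335.5]],.023))
```

```text
stub n 1719 (array([ 0.9665, -0.2567,  0.4767,  0.2617], dtype=float32), np.float32(-14.874045)) [0.4535 0.2511 0.0961] [0.5035 0.2749 0.1315]
[  0.3687   0.3674   0.3826   0.375    0.1034 140.    ]
[  0.3737   0.3675   0.3828   0.3751   0.1068 174.    ]
[  0.3787   0.3675   0.3829   0.3752   0.1103 180.    ]
[  0.3837   0.3675   0.3829   0.3752   0.1138 192.    ]
[  0.3887   0.3677   0.383    0.3754   0.1214 180.    ]
[  0.3937   0.3677   0.3831   0.3754   0.1213 168.    ]
[  0.3987   0.3678   0.3832   0.3755   0.1242 213.    ]
[  0.4037   0.3679   0.3825   0.3752   0.127  187.    ]
[  0.4087   0.3689   0.3827   0.3758   0.1285 159.    ]
[  0.4137   0.3703   0.3817   0.376    0.1294 100.    ]
[ 0.4187  0.3717  0.3795  0.3756  0.1245 26.    ]
collar 934 [0.4393 0.2516 0.0835] [0.467  0.2849 0.1088] [0.4508 0.2679 0.1011] [array([[304.8824, 118.4706],
       [315.8235,  74.7059],
       [346.4118,  82.353 ],
       [335.4706, 126.1177]], dtype=float32)]
foot [[0.4416 0.2716 0.016 ]] 311.9362487792969 104.11744689941406 61.29105758666992
w1 2556 [ 0.9218 -0.3876  0.4691  0.026 ] -22.807377 ends [0.4049 0.053 ] [ 0.559  -0.0118] t [-0.013   0.0004  0.0122]
scene0 754 [ 0.9044 -0.4267  0.5083  0.0042] -25.26035 ends [0.4032 0.0538] [ 0.5948 -0.0366] t [-0.0171  0.0001  0.0116]
side0 522 [ 0.904  -0.4276  0.4975  0.0119] -25.314112 ends [0.4061 0.0551] [ 0.5937 -0.0336] t [-0.0134  0.0002  0.013 ]
hole [[0.4328 0.0408 0.023 ]]
```

Emit:
play_rows --pt "0 0 -0.17 -0.024 0.009 0.015 0" --pt "0 0 -0.34 -0.048 0.018 0.03 0" --pt "0 0 -0.51 -0.072 0.027 0.045 0" --pt "0 0 -0.68 -0.096 0.036 0.06 0" --pt "0 0 -0.85 -0.12 0.045 0.075 0" --pt "0 0 -1.02 -0.144 0.055 0.09 0" --pt "0 0 -1.1275 -0.1675 0.0637 0.1048 0" --pt "0 0 -1.1275 -0.1675 0.0637 0.1048 0"

```text
time: 2.2
tool_pos: [0.5141, 0.0006, 0.2987]
tool_rot: [[-0.902, 0.432, -0.002], [0.432, 0.902, -0.0], [0.002, -0.001, -1.0]]
force: [0.3, -0.4, 0.2]
finger_gap: 0.0915
```

Run:
```python
from h import *
np.set_printoptions(precision=4,suppress=True)
c=grab('wrist','w2'); S=sense();print(S['tool_pos'],S['tool_rot'],S['qpos'])
a=np.radians(-25.4);a=np.array([np.cos(a),np.sin(a)]);h=np.array([.4328,.0408])
print(proj(c,[[*(h+a*d),.023] for d in(-.03,0,.09)]))
```

```text
[0.514  0.0014 0.2993] [[-0.9014  0.4329 -0.0013]
 [ 0.4329  0.9014  0.0001]
 [ 0.0012 -0.0005 -1.    ]] [-0.0002  0.3154  1.962   0.0001  0.8655 -1.1233]
[[322.4974  58.6502]
 [322.593  108.7166]
 [322.8377 245.0891]]
```

View pics/w2.png

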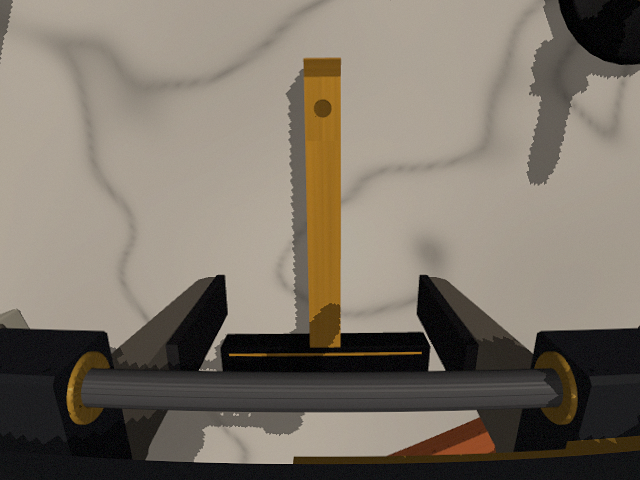

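The tube is centred between the fingers, with the mouth at (322,60), the hole at (323,108) and the far end at (325,345). I'll refine the axis.

Run:
```python
from h import *
np.set_printoptions(precision=4,suppress=True)
c=load('w2');F=c['frame'];hsv=cv2.cvtColor(F,cv2.COLOR_RGB2HSV)
m=(hsv[...,0]>10)&(hsv[...,0]<30)&(hsv[...,1]>130)
M=[]
for v in range(85,300,5):
    r=np.flatnonzero(m[v,295:355])+295
    e=onplane(c,[[r[0]-.5,v],[r[-1]+.5,v]],.023); M.append(np.r_[e.mean(0)[:2],np.linalg.norm(e[1]-e[0])])
M=np.array(M);print('width',np.percentile(M[:,2],[0,50,100]))
l=cv2.fitLine(M[:,:2].astype(np.float32),cv2.DIST_HUBER,0,.001,.001).ravel();a=l[:2]*np.sign(l[0]);print(a,np.degrees(np.arctan2(a[1],a[0])))
# hole
d=F.sum(2)<150; roi=np.zeros_like(d);roi[95:122,310:336]=1; q=np.argwhere((F[...,0]<110)&roi)[:,::-1];print('hole px',len(q),q.mean(0),np.ptp(q,0)+1)
H=onplane(c,[q.mean(0)],.023)[0,:2];H=l[2:]+a*((H-l[2:])@a);C=H+.09*a;print('hole',H,'mouth',H-.03*a,'center',C)
S=sense();R=S['tool_rot'];print('tool shift',R.T@(np.r_[C,.193]-S['tool_pos']))
```

```text
width [0.0221 0.023  0.0235]
[ 0.9067 -0.4217] -24.943645
hole px 236 [322.1992 107.9619] [17 17]
hole [0.4323 0.0408] mouth [0.4051 0.0535] center [0.5139 0.0029]
tool shift [0.0006 0.0013 0.1063]
```

Emit:
play_rows --pt "0 0 -0.012 0.0006 0.0013 0.025 0" --pt "0 0 -0.012 0.0006 0.0013 0.05 0" --pt "0 0 -0.012 0.0006 0.0013 0.075 0" --pt "0 0 -0.012 0.0006 0.0013 0.095 0" --pt "0 0 -0.012 0.0006 0.0013 0.106 0" --pt "0 0 -0.012 0.0006 0.0013 0.106 0" --pt "0 0 -0.012 0.0006 0.0013 0.106 0.5" --pt "0 0 -0.012 0.0006 0.0013 0.106 1" --grip_force 50

```text
time: 3.25
tool_pos: [0.5141, 0.004, 0.1946]
tool_rot: [[-0.908, 0.418, 0.001], [0.418, 0.908, 0.0], [-0.001, 0.001, -1.0]]
force: [-0.1, -0.8, -0.5]
finger_gap: 0.0738
```

Emit:
play_rows --pt "0 0 0 0 0 0 1" --pt "0 0 0 0 0 0 1" --pt "0 0 0 0 0 0 1" --pt "0 0 0 0 0 0 1" --pt "0 0 0 0 0 0 1" --pt "0 0 0 0 0 0 1" --pt "0 0 0 0 0 0 1" --pt "0 0 0 0 0 0 1"

```text
time: 4.25
tool_pos: [0.5137, 0.0039, 0.1939]
tool_rot: [[-0.908, 0.418, -0.0], [0.418, 0.908, -0.0], [0.0, -0.0, -1.0]]
force: [0.7, -1.1, 0.7]
finger_gap: 0.0227
```

Run:
```python
from h import *
np.set_printoptions(precision=4,suppress=True)
S=sense();print(S)
```

```text
{'time': 4.25, 'qpos': array([ 0.0047,  0.4892,  2.0159, -0.0001,  0.6366, -1.1348]), 'joint_vel': array([-0.0007, -0.0003, -0.0009, -0.0006, -0.0004,  0.001 ]), 'effort': array([  0.4738, -54.4708, -19.5017,   0.2203,  -0.0862,   0.0008]), 'tool_pos': array([0.5137, 0.0039, 0.1939]), 'tool_rot': array([[-0.9085,  0.418 , -0.0001],
       [ 0.418 ,  0.9085, -0.0001],
       [ 0.0001, -0.0001, -1.    ]]), 'force': array([ 0.7044, -1.1465,  0.6647]), 'ft_torque': array([-0.1785,  0.0838, -0.0024]), 'finger_gap': 0.022729358689255307}
```

```bash
cat > plan.py <<'E'
from h import *
from scipy.spatial.transform import Rotation as Ro
O=np.array([.4579,.2664,.096]);YAW=-14.0;PITCH=35.
GX=.1194;GH=.1824
def stubR(yaw=None,pitch=PITCH):
    y=np.radians(YAW if yaw is None else yaw);p=np.radians(pitch)
    a=np.array([np.cos(y),np.sin(y),0]);Z=np.array([0,0,1.])
    xs=a*np.cos(p)+Z*np.sin(p);ys=np.cross(Z,a);return np.c_[xs,ys,np.cross(xs,ys)]
def tcp(g,Rs=None):
    Rs=stubR() if Rs is None else Rs
    return O+Rs@[GX+g,0,GH], Rs@np.diag([-1,1,-1])
def delta(p,R,S=None):
    S=S or sense();R0=S['tool_rot']
    return np.r_[Ro.from_matrix(R0.T@R).as_rotvec(), R0.T@(p-S['tool_pos'])]
E
python3 - <<'E'
from plan import *
np.set_printoptions(precision=4,suppress=True)
for n in('scene0','side0'):
    c=load(n);P=pts(c);F=c['frame'];z=P[...,2];k=(F.max(2)<50)&(z>.06)&(z<.215)&(P[...,0]>.6)&(P[...,1]<.3);Q=P[k];print(n,'flask',np.percentile(Q,[2,50,98],axis=0))
    k=(F.min(2)>60)&(z>.05)&(z<.12)&(P[...,0]>.6)&(P[...,1]>.1);Q=P[k];print('cups',np.percentile(Q,[2,50,98],axis=0))
for g in(.08,0):
    p,R=tcp(g);print(g,p,delta(p,R))
E
```

```text
scene0 flask [[0.7642 0.0561 0.0641]
 [0.8047 0.0702 0.1527]
 [0.8199 0.1092 0.2128]]
cups [[0.6695 0.2818 0.0509]
 [0.6937 0.3211 0.0901]
 [0.7298 0.3433 0.1113]]
side0 flask [[0.7474 0.0804 0.0634]
 [0.7728 0.118  0.1574]
 [0.8055 0.1296 0.2143]]
cups [[0.6668 0.2862 0.0521]
 [0.698  0.3109 0.0853]
 [0.7266 0.3471 0.1116]]
0.08 [0.5149 0.2522 0.3598] [-0.0572 -0.6092 -0.181   0.1027  0.226  -0.1659]
0 [0.4513 0.268  0.3139] [-0.0572 -0.6092 -0.181   0.1671  0.2139 -0.12  ]
```

Emit:
play_rows --pt "0 0 0 0 0 -0.015 1" --pt "0 0 0 0 0 -0.035 1" --pt "0 0 0 0 0 -0.055 1" --pt "0 0 0 0 0 -0.075 1" --pt "0 0 0 0 0 -0.1 1" --pt "0 0 0 0 0 -0.125 1" --pt "0 0 0 0 0 -0.15 1" --pt "0 0 0 0 0 -0.166 1"

```text
time: 5.25
tool_pos: [0.5137, 0.004, 0.3618]
tool_rot: [[-0.908, 0.418, 0.002], [0.418, 0.908, 0.0], [-0.002, 0.001, -1.0]]
force: [0.5, -0.4, -2.7]
finger_gap: 0.0225
```

Emit:
play_rows --pt "-0.007 -0.08 -0.023 0.013 0.028 0 1" --pt "-0.014 -0.16 -0.046 0.026 0.057 0 1" --pt "-0.021 -0.24 -0.069 0.039 0.085 0 1" --pt "-0.029 -0.32 -0.092 0.052 0.113 0 1" --pt "-0.036 -0.4 -0.115 0.065 0.141 0 1" --pt "-0.044 -0.48 -0.14 0.08 0.175 0 1" --pt "-0.052 -0.56 -0.165 0.094 0.207 0 1" --pt "-0.0572 -0.6092 -0.181 0.1027 0.226 0 1"

```text
time: 6.25
tool_pos: [0.5145, 0.2537, 0.36]
tool_rot: [[-0.794, 0.24, 0.558], [0.197, 0.971, -0.138], [-0.575, 0.0, -0.818]]
force: [-0.3, -0.9, -2.4]
finger_gap: 0.0227
```

Run:
```python
from plan import *
np.set_printoptions(precision=4,suppress=True)
S=sense();p,R=tcp(.08);print(S['time'],S['tool_pos'],S['force'],S['finger_gap'],S['qpos'],delta(p,R,S))
c=grab('wrist','w3');grab('scene','s3');grab('side','d3')
Rs=stubR();print('pred stub',proj(c,[O+Rs@[x,y,z] for x,y,z in((0,0,.00775),(.043,0,.00775),(.055,0,.004),(.03,0,.0133))]))
R0=S['tool_rot'];t=S['tool_pos'];print('pred tube mouth,hole top',proj(c,[t+R0@[x,0,GH-.0115] for x in(GX,GX-.03)]))
print(proj(load('d3'),[O,t+R0@[GX,0,GH]]),proj(load('s3'),[O,t+R0@[GX,0,GH]]))
```

```text
6.25 [0.5145 0.2537 0.36  ] [-0.2508 -0.9298 -2.4337] 0.022651700602065554 [ 0.5803  0.2568  1.962  -0.7922  0.6339 -0.163 ] [ 0.0011  0.0021  0.0011 -0.0005 -0.0014  0.0006]
pred stub [[ 315.2233 -219.3175]
 [ 315.0162  -98.3203]
 [ 315.1618  -57.9438]
 [ 314.8096 -146.5976]]
pred tube mouth,hole top [[318.8386   6.6897]
 [318.8644  93.7039]]
[[360.142  314.0657]
 [332.6672 295.0306]] [[379.7342 182.4457]
 [392.9875 182.5861]]
```

View pics/w3.png

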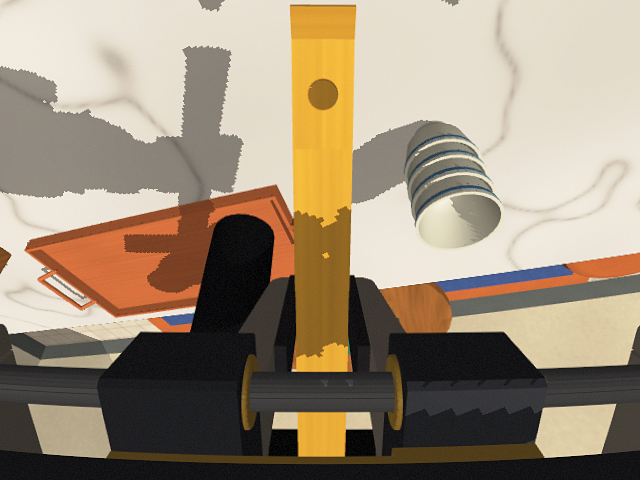

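The hole is at (322.5,94) against a predicted (319,94), and the tube sits centred in the jaws. I'll check whether the camera pose in the tool frame is consistent, and view the mouth against the stub from the fixed cameras.

Run:
```python
from plan import *
np.set_printoptions(precision=4,suppress=True)
S=sense()
def rel(c,p,R): 
    T=np.linalg.inv(c['camera_from_world']);return R.T@(T[:3,3]-p),Ro.from_matrix(R.T@T[:3,:3]).as_rotvec()
print('w3',rel(load('w3'),S['tool_pos'],S['tool_rot']))
print('w2',rel(load('w2'),np.array([.514,.0014,.2993]),np.array([[-.9014,.4329,-.0013],[.4329,.9014,.0001],[.0012,-.0005,-1]])))
print('w1',rel(load('w1'),np.array([.4506,.1697,.4047]),np.array([[-0.001,1,.001],[1,.001,0],[0,.001,-1]])))
s=load('s3');d=load('d3')
def crop(c,u,v): return cv2.resize(c['frame'][v:v+75,u:u+50,::-1],(400,600),interpolation=cv2.INTER_CUBIC)
cv2.imwrite('pics/crops2.png',np.hstack([crop(s,365,145),crop(d,310,270)]))
```

```text
w3 (array([0.0746, 0.0019, 0.0203]), array([-0.2126, -0.211 ,  1.5598]))
w2 (array([0.0742, 0.0002, 0.0211]), array([-0.2087, -0.2099,  1.5586]))
w1 (array([ 0.0755, -0.0001,  0.0205]), array([-0.2096, -0.2106,  1.5601]))
```

View pics/crops2.png

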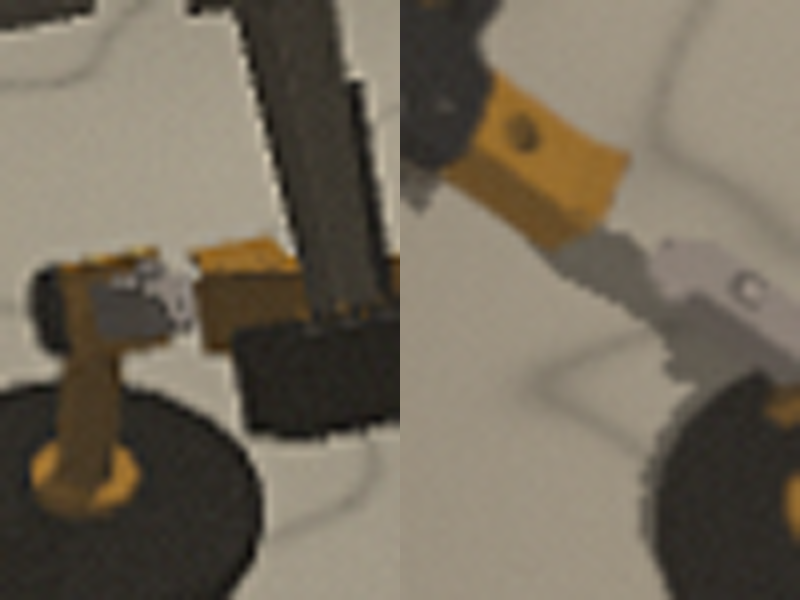

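Run:
```python
from plan import *
np.set_printoptions(precision=4,suppress=True)
S=sense();p,R=tcp(.08);print(S['time'],S['tool_pos'],S['force'],delta(p,R,S))
t=S['tool_pos'];R0=S['tool_rot'];Rs=stubR()
w=load('w3');print('hole w3 obs 322.5,94',proj(w,[t+R0@[GX-.03,0,GH-.0115]]))
d=load('d3');print('side hole obs 325.25,286.25',proj(d,[t+R0@[GX-.03,0,GH-.0115]]),'button obs 353.5 306.25',proj(d,[O+Rs@[.03,0,.0105]]))
# 1mm sensitivities at hole/button
b=O+Rs@[.03,0,.0105]
print('px per mm along stub x,y,z',[(proj(d,[b+Rs[:,i]*.001])-proj(d,[b]))[0] for i in range(3)])
s=load('s3');print([(proj(s,[b+Rs[:,i]*.001])-proj(s,[b]))[0] for i in range(3)])
e=[[.0,.0145,.0145],[.0,-.0145,.0145],[0,-.0145,-.0145],[.055,.004,.004],[.055,-.004,.004],[.055,-.004,-.004],[.055,.004,-.004]]
def f(P,c,u0,v0): return (proj(c,P)-[u0,v0])*8
m=[[GX,y,GH+z] for y in(-.0115,.0115) for z in(-.0115-.006,.0115)]
for c,u0,v0,off in((s,365,145,0),(d,310,270,400)):
    print('stub pts in crop',f([O+Rs@np.array(x) for x in e],c,u0,v0)+[off,0]);print('mouth',f([t+R0@np.array(x) for x in m],c,u0,v0)+[off,0])
```

```text
6.4 [0.5144 0.2529 0.3597] [-0.3093  0.0435 -2.2648] [ 0.0002 -0.0009  0.0014 -0.0006 -0.0005  0.0003]
hole w3 obs 322.5,94 [[316.1513  92.0991]]
side hole obs 325.25,286.25 [[325.3417 285.6067]] button obs 353.5 306.25 [[352.848  305.5503]]
px per mm along stub x,y,z [array([-0.3425, -0.2451]), array([-0.1322,  0.3689]), array([ 0.2719, -0.125 ])]
[array([0.1549, 0.0007]), array([ 0.4182, -0.0796]), array([-0.0699, -0.4445])]
stub pts in crop [[157.081  240.5952]
 [ 62.461  258.4902]
 [ 78.5546 358.6845]
 [197.2683 284.6792]
 [169.9363 289.9294]
 [174.4786 319.0157]
 [201.7688 313.7191]]
mouth [[169.0465 243.5994]
 [185.9233 351.8815]
 [249.5108 228.3843]
 [265.9305 336.1499]]
stub pts in crop [[818.5268 382.2076]
 [847.3965 296.2204]
 [784.4055 323.9665]
 [655.519  253.5073]
 [664.4036 230.0634]
 [647.586  238.328 ]
 [638.6713 261.6689]]
mouth [[634.0869 145.7676]
 [574.0076 177.5291]
 [607.6207 213.5657]
 [547.261  244.2656]]
```

Emit:
play_rows --pt "0 0 0 0 0 0 1" --pt "0 0 0 0 0 0 1" --pt "0 0 0 0 0 0 1" --pt "0 0 0 0 0 0 1" --pt "0 0 0 0 0 0 1" --pt "0 0 0 0 0 0 1" --pt "0 0 0 0 0 0 1" --pt "0 0 0 0 0 0 1"

```text
time: 7.4
tool_pos: [0.5149, 0.2522, 0.3598]
tool_rot: [[-0.795, 0.242, 0.557], [0.198, 0.97, -0.139], [-0.574, 0.0, -0.819]]
force: [-0.0, 0.5, -2.2]
finger_gap: 0.0228
```

```bash
cat > chk.py <<'E'
from plan import *
np.set_printoptions(precision=4,suppress=True)
def chk(tag,g):
    ss=[sense()]
    s=grab('scene','s'+tag);ss.append(sense());d=grab('side','d'+tag);ss.append(sense());w=grab('wrist','w'+tag);ss.append(sense())
    t=np.mean([S['tool_pos'] for S in ss],0);R0=Ro.from_matrix([S['tool_rot'] for S in ss]).mean().as_matrix()
    print('tool',[S['tool_pos'] for S in ss],'force',ss[-1]['force'],ss[-1]['ft_torque'])
    T=np.linalg.inv(w['camera_from_world']);print('cam in tool',R0.T@(T[:3,3]-t))
    S=ss[-1];S['tool_pos']=t;S['tool_rot']=R0;p,R=tcp(g);print('delta',delta(p,R,S))
    return s,d,w,t,R0
E
python3 - <<'E'
from chk import *
s,d,w,t,R0=chk('4',.08)
F=w['frame'];roi=np.zeros((480,640),bool);roi[75:115,303:342]=1;q=np.argwhere((F[...,0]<150)&roi)[:,::-1];print('hole w px',q.mean(0),np.ptp(q,0),proj(w,[t+R0@[GX-.03,0,GH-.0115]]))
for c,n,(u0,u1,v0,v1) in((s,'s',(385,402,170,192)),(d,'d',(316,340,278,304))):
    P=pts(c);hsv=cv2.cvtColor(c['frame'],cv2.COLOR_RGB2HSV);v,u=np.mgrid[:480,:640]
    m=(u>=u0)&(u<u1)&(v>=v0)&(v<v1)&(hsv[...,0]>8)&(hsv[...,0]<30)&(hsv[...,1]>110)&(P[...,2]>.10)
    Q=(P[m]-t)@R0; Q=Q[~np.isnan(Q).any(1)];print(n,'tube pts in tool frame 5/50/95',len(Q));print(np.percentile(Q,[1,5,50,95,99],axis=0))
    m=(u>=u0-25)&(u<u1+45)&(v>=v0-10)&(v<v1+45)&(P[...,2]>.085)&(P[...,2]<.16)&(hsv[...,1]<90)&(c['frame'].max(2)>75)
    Q=(P[m]-O)@stubR();k=(Q[:,0]>0.01)&(Q[:,0]<.06)&(abs(Q[:,1])<.015)&(abs(Q[:,2])<.02);Q=Q[k];print('stub pts',len(Q));print(np.percentile(Q,[1,5,50,95,99],axis=0))
E
```

```text
tool [array([0.5149, 0.2522, 0.3598]), array([0.5149, 0.2522, 0.3599]), array([0.5149, 0.2522, 0.3599]), array([0.5149, 0.2522, 0.3599])] force [ 0.1643  0.3471 -1.8722] [0.2    0.451  0.0558]
cam in tool [0.0748 0.0011 0.0204]
delta [ 0.0001  0.0001 -0.0001  0.0001 -0.      0.0001]
hole w px [326.622   94.3363] [28 29] [[318.8391  93.6631]]
s tube pts in tool frame 5/50/95 141
[[-0.0882 -0.0717  0.167 ]
 [ 0.0443 -0.0125  0.168 ]
 [ 0.0913 -0.0111  0.1761]
 [ 0.1148  0.0076  0.187 ]
 [ 0.1195  0.0097  0.191 ]]
stub pts 30
[[ 0.0162 -0.0084 -0.007 ]
 [ 0.0229 -0.006  -0.0054]
 [ 0.0466 -0.0042  0.0055]
 [ 0.057   0.0008  0.0107]
 [ 0.058   0.0021  0.0112]]
d tube pts in tool frame 5/50/95 270
[[ 0.0302 -0.0097  0.0587]
 [ 0.0784 -0.0086  0.1658]
 [ 0.0977  0.009   0.1711]
 [ 0.1159  0.0135  0.1896]
 [ 0.1176  0.0833  0.1914]]
stub pts 180
[[ 0.0107 -0.0074 -0.0063]
 [ 0.0127 -0.0062 -0.0043]
 [ 0.0324  0.0041  0.0072]
 [ 0.0523  0.0083  0.012 ]
 [ 0.0538  0.009   0.0143]]
```

Everything agrees to about 1 mm. I'll start the insertion along tool +x.

Emit:
play_rows --pt "0 0 0 0.005 0 0 1" --pt "0 0 0 0.01 0 0 1" --pt "0 0 0 0.015 0 0 1" --pt "0 0 0 0.02 0 0 1" --pt "0 0 0 0.024 0 0 1" --pt "0 0 0 0.028 0 0 1" --pt "0 0 0 0.03 0 0 1" --pt "0 0 0 0.03 0 0 1"

```text
time: 8.55
tool_pos: [0.491, 0.2582, 0.3426]
tool_rot: [[-0.795, 0.242, 0.557], [0.198, 0.97, -0.139], [-0.574, 0.0, -0.819]]
force: [0.6, 0.1, -1.7]
finger_gap: 0.0228
```

Run:
```python
from chk import *
s,d,w,t,R0=chk('5',.05)
def crop(c,u,v): return cv2.resize(c['frame'][v:v+75,u:u+50,::-1],(400,600),interpolation=cv2.INTER_CUBIC)
cv2.imwrite('pics/crops3.png',np.hstack([crop(s,365,145),crop(d,320,270)]))
```

```text
tool [array([0.491 , 0.2582, 0.3426]), array([0.4911, 0.2582, 0.3427]), array([0.4912, 0.2581, 0.3428]), array([0.4912, 0.2581, 0.3428])] force [ 0.2748  0.3148 -2.1299] [ 0.1861  0.4458 -0.0042]
cam in tool [0.0747 0.0011 0.0204]
delta [ 0.0001  0.0002 -0.0001  0.0001 -0.      0.0001]
```

View pics/crops3.png

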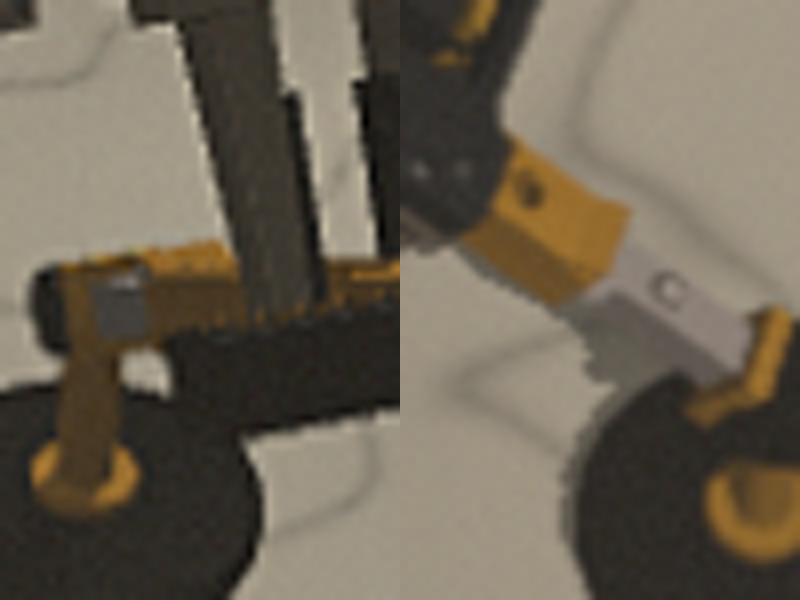

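The crops show the mouth over the stub tip, centred, with no contact force. I'll advance onto the straight part.

Emit:
play_rows --pt "0 0 0 0.002 0 0 1" --pt "0 0 0 0.004 0 0 1" --pt "0 0 0 0.006 0 0 1" --pt "0 0 0 0.008 0 0 1" --pt "0 0 0 0.009 0 0 1" --pt "0 0 0 0.01 0 0 1" --pt "0 0 0 0.01 0 0 1" --pt "0 0 0 0.01 0 0 1"

```text
time: 9.7
tool_pos: [0.4831, 0.2601, 0.337]
tool_rot: [[-0.795, 0.242, 0.557], [0.198, 0.97, -0.139], [-0.574, 0.0, -0.819]]
force: [-0.4, -0.2, -2.5]
finger_gap: 0.0226
```

```bash
cat > f.py <<'E'
from plan import *
import sys
np.set_printoptions(precision=4,suppress=True)
F=[];Tq=[]
S=sense();R=S['tool_rot'];p,Rt=tcp(float(sys.argv[1]))
print(S['time'],'F tool',R.T@S['force'],'less weight ref',R.T@(S['force']-[.1,.3,-2.1]),'torque',R.T@S['ft_torque'],'gap',S['finger_gap'],'delta',delta(p,Rt,S))
E
python3 f.py .04
```

```text
9.7 F tool [ 1.7507 -0.2556  1.8805] less weight ref [ 0.5658 -0.5706  0.1464] torque [-0.0733  0.4829  0.0192] gap 0.02264116104327939 delta [ 0.0001  0.0002 -0.0001  0.0001  0.      0.0001]
```

Still no contact. Next over the button.

Emit:
play_rows --pt "0 0 0 0.002 0 0 1" --pt "0 0 0 0.004 0 0 1" --pt "0 0 0 0.006 0 0 1" --pt "0 0 0 0.008 0 0 1" --pt "0 0 0 0.01 0 0 1" --pt "0 0 0 0.012 0 0 1" --pt "0 0 0 0.012 0 0 1" --pt "0 0 0 0.012 0 0 1"

```text
time: 10.7
tool_pos: [0.4736, 0.2625, 0.3301]
tool_rot: [[-0.795, 0.242, 0.557], [0.198, 0.97, -0.139], [-0.574, 0.0, -0.819]]
force: [-0.4, 0.5, -1.2]
finger_gap: 0.0224
```

```bash
python3 f.py .028
```

```text
10.7 F tool [1.085  0.368  0.6911] less weight ref [-0.0998  0.053  -1.043 ] torque [-0.0357  0.5338  0.099 ] gap 0.02235464406015762 delta [ 0.0001  0.0001 -0.0001  0.0001 -0.      0.0001]
```

Emit:
play_rows --pt "0 0 0 0.002 0 0 1" --pt "0 0 0 0.004 0 0 1" --pt "0 0 0 0.006 0 0 1" --pt "0 0 0 0.008 0 0 1" --pt "0 0 0 0.01 0 0 1" --pt "0 0 0 0.012 0 0 1" --pt "0 0 0 0.012 0 0 1" --pt "0 0 0 0.012 0 0 1"

```text
time: 11.7
tool_pos: [0.4637, 0.2649, 0.3228]
tool_rot: [[-0.795, 0.242, 0.556], [0.198, 0.97, -0.139], [-0.573, -0.0, -0.82]]
force: [-3.5, 0.3, 1.9]
finger_gap: 0.0226
```

```bash
python3 f.py .016
```

```text
11.7 F tool [ 1.7083 -0.5688 -3.5466] less weight ref [ 0.5249 -0.8843 -5.2815] torque [-0.1238  1.1555  0.044 ] gap 0.022559301042755553 delta [-0.0001 -0.0006  0.     -0.0003  0.0001 -0.0001]
```

Emit:
play_rows --pt "0 0 0 0.002 0 0 1" --pt "0 0 0 0.004 0 0 1" --pt "0 0 0 0.006 0 0 1" --pt "0 0 0 0.008 0 0 1" --pt "0 0 0 0.01 0 0 1" --pt "0 0 0 0.012 0 0 1" --pt "0 0 0 0.012 0 0 1" --pt "0 0 0 0.012 0 0 1"

```text
time: 12.7
tool_pos: [0.4543, 0.2672, 0.316]
tool_rot: [[-0.795, 0.242, 0.556], [0.198, 0.97, -0.139], [-0.573, -0.0, -0.819]]
force: [-2.8, 1.3, 1.3]
finger_gap: 0.0223
```

```bash
python3 f.py .004
```

```text
12.7 F tool [ 1.7417  0.5656 -2.8513] less weight ref [ 0.5579  0.2503 -4.5861] torque [-0.0782  1.0841  0.1215] gap 0.02234389052869116 delta [-0.0001 -0.0004 -0.0001 -0.0002  0.0001 -0.    ]
```

Emit:
play_rows --pt "0 0 0 0.001 0 0 1" --pt "0 0 0 0.002 0 0 1" --pt "0 0 0 0.003 0 0 1" --pt "0 0 0 0.004 0 0 1" --pt "0 0 0 0.0045 0 0 1" --pt "0 0 0 0.005 0 0 1" --pt "0 0 0 0.005 0 0 1" --pt "0 0 0 0.005 0 0 1"

```text
time: 13.7
tool_pos: [0.4506, 0.2683, 0.3134]
tool_rot: [[-0.795, 0.242, 0.557], [0.198, 0.97, -0.139], [-0.574, 0.0, -0.819]]
force: [0.5, 0.1, -2.1]
finger_gap: 0.0231
```

```bash
python3 f.py -.001
```

```text
13.7 F tool [0.8638 0.2035 1.9707] less weight ref [-0.321  -0.1115  0.2366] torque [-0.0217  0.4833  0.0161] gap 0.023108707417314498 delta [ 0.0001  0.0002 -0.0001  0.0001 -0.      0.    ]
```

The button's upward force has vanished, so it has probably popped. I'll nudge on against the collar.

Emit:
play_rows --pt "0 0 0 0.0005 0 0 1" --pt "0 0 0 0.001 0 0 1" --pt "0 0 0 0.0015 0 0 1" --pt "0 0 0 0.0015 0 0 1" --pt "0 0 0 0.0015 0 0 1" --pt "0 0 0 0.0015 0 0 1" --pt "0 0 0 0.0015 0 0 1" --pt "0 0 0 0.0015 0 0 1"

```text
time: 14.7
tool_pos: [0.4499, 0.2686, 0.3132]
tool_rot: [[-0.794, 0.242, 0.558], [0.198, 0.97, -0.139], [-0.575, 0.0, -0.818]]
force: [4.9, -1.1, 2.0]
finger_gap: 0.0227
```

```bash
python3 f.py -.0025
python3 - <<'E'
from chk import *
s,d,w,t,R0=chk('6',-.0025)
print(proj(d,[O+stubR()@[.03,0,.0133]]),proj(w,[O+stubR()@[.03,0,.0133]]))
a=cv2.resize(d['frame'][260:335,320:395,::-1],(600,600),interpolation=cv2.INTER_CUBIC);b=cv2.resize(w['frame'][0:150,270:370,::-1],(200,300));b=cv2.copyMakeBorder(b,0,300,0,0,cv2.BORDER_CONSTANT)
cv2.imwrite('pics/home.png',np.hstack([a,b]))
E
```

```text
14.7 F tool [-5.3152  0.0997  1.2353] less weight ref [-6.5025 -0.2148 -0.4971] torque [ 0.113  -0.5435 -0.0679] gap 0.02272673191405162 delta [ 0.0004  0.0016 -0.0001  0.0009 -0.0002  0.0002]
tool [array([0.4499, 0.2686, 0.3132]), array([0.4499, 0.2686, 0.3132]), array([0.4499, 0.2686, 0.3132]), array([0.4499, 0.2686, 0.3132])] force [ 4.1695 -2.3517  1.377 ] [-0.2342 -0.5376 -0.0618]
cam in tool [0.0748 0.0011 0.0204]
delta [ 0.0004  0.0016 -0.0002  0.0009 -0.0002  0.0003]
[[353.6104 305.1997]] [[318.0347  97.0291]]
```

View pics/home.png

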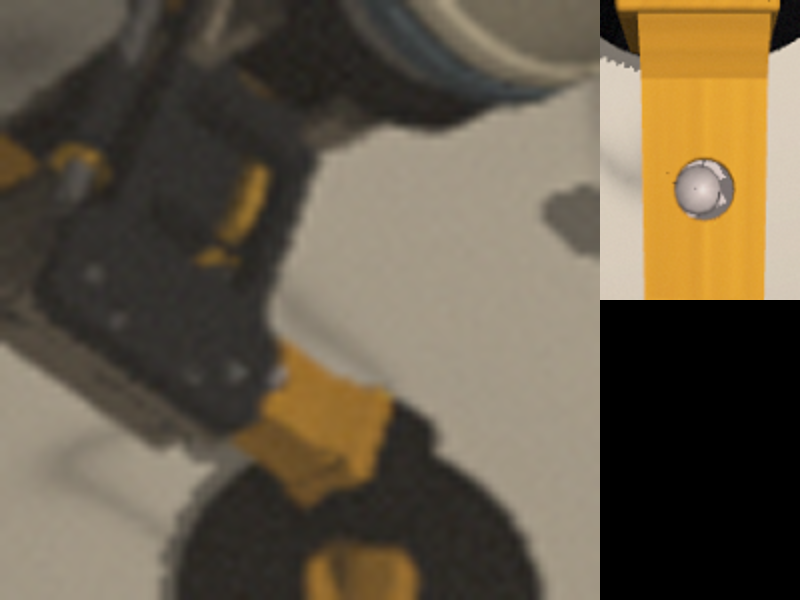

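The wrist crop shows the button standing through the hole. The mouth is on the collar, with about 6.5 N axial contact. I'll relieve the push, release and retreat.

Emit:
play_rows --pt "0 0 0 -0.001 0 0 1" --pt "0 0 0 -0.001 0 0 1" --pt "0 0 0 -0.001 0 0 0.6" --pt "0 0 0 -0.001 0 0 0.3" --pt "0 0 0 -0.001 0 0 0.3" --pt "0 0 0 -0.001 0 0 0.3" --pt "0 0 0 -0.001 0 0 0.3" --pt "0 0 0 -0.001 0 0 0.3"

```text
time: 15.85
tool_pos: [0.4501, 0.2683, 0.3131]
tool_rot: [[-0.795, 0.242, 0.557], [0.198, 0.97, -0.139], [-0.574, 0.0, -0.819]]
force: [0.0, -0.0, 0.7]
finger_gap: 0.0642
```

Emit:
play_rows --pt "0 0 0 -0.001 0 -0.01 0.3" --pt "0 0 0 -0.001 0 -0.025 0.3" --pt "0 0 0 -0.001 0 -0.04 0.3" --pt "0 0 0 -0.001 0 -0.06 0.3" --pt "0 0 0 -0.001 0 -0.08 0.3" --pt "0 0 0 -0.001 0 -0.1 0.3" --pt "0 0 0 -0.001 0 -0.12 0.3" --pt "0 0 0 -0.001 0 -0.12 0.3"

```text
time: 16.85
tool_pos: [0.3835, 0.2853, 0.4138]
tool_rot: [[-0.794, 0.241, 0.559], [0.199, 0.971, -0.136], [-0.575, 0.003, -0.818]]
force: [-0.1, -0.3, 0.3]
finger_gap: 0.0641
```

Run:
```python
from chk import *
s,d,w,t,R0=chk('7',0)
print(sense()['qpos'],sense()['finger_gap'])
h=proj(w,[O+stubR()@[.03,0,.0115]]);print('hole pred',h)
v,u=np.mgrid[:480,:640]
# switch
for n in('scene0','s7','side0','d7'):
    c=load(n);F=c['frame'].astype(int);P=pts(c)
    q=np.argwhere((F[...,0]>120)&(F[...,1]<70)&(F[...,2]<70)&(P[...,2]>.02)&(P[...,2]<.045)&(P[...,1]<-.2)&(P[...,0]<.6))[:,::-1]
    hsv=cv2.cvtColor(c['frame'],cv2.COLOR_RGB2HSV)
    m=(P[...,2]>.028)&(P[...,2]<.038)&(abs(P[...,0]-.5)<.06)&(abs(P[...,1]+.3)<.06)
    X=onplane(c,np.argwhere(m)[:,::-1],.033)[:,:2].astype(np.float32)*1000
    print(n,'red',len(q),onplane(c,[q.mean(0)],.033) if len(q) else None,'plate',cv2.minAreaRect(cv2.convexHull(X)))
    m=(P[...,2]>.041)&(P[...,2]<.065)&(abs(P[...,0]-.5)<.04)&(abs(P[...,1]+.3)<.04);Q=P[m];print('dolly',len(Q),Q.mean(0),Q[np.argsort(-Q[:,2])[:5]])
```

```text
tool [array([0.3835, 0.2853, 0.4138]), array([0.3837, 0.285 , 0.4129]), array([0.3838, 0.2848, 0.4122]), array([0.384 , 0.2847, 0.4118])] force [-0.0524  0.0051 -0.2717] [0.1065 0.2044 0.0065]
cam in tool [0.0749 0.0009 0.0208]
delta [ 0.0016  0.0007 -0.0002 -0.0003 -0.0003  0.1209]
[ 0.8127  0.0599  2.0669 -0.7401  0.834  -0.0532] 0.06464851047663356
hole pred [[319.7234 112.4159]]
scene0 red 7 [[ 0.5234 -0.3039  0.033 ]] plate ((501.6077880859375, -300.4212951660156), (85.88045501708984, 90.86686706542969), 84.51637268066406)
dolly 46 [ 0.4952 -0.3006  0.0491] [[ 0.4932 -0.3041  0.055 ]
 [ 0.4905 -0.2978  0.0541]
 [ 0.4953 -0.299   0.054 ]
 [ 0.4936 -0.2968  0.0537]
 [ 0.4958 -0.2974  0.0536]]
s7 red 8 [[ 0.5234 -0.3043  0.033 ]] plate ((501.6077880859375, -300.4212951660156), (85.88045501708984, 90.86686706542969), 84.51637268066406)
dolly 43 [ 0.4951 -0.3006  0.0498] [[ 0.4934 -0.2984  0.0547]
 [ 0.4911 -0.3019  0.0543]
 [ 0.4918 -0.3002  0.054 ]
 [ 0.4931 -0.3025  0.0539]
 [ 0.4896 -0.3036  0.0537]]
side0 red 1 [[ 0.5231 -0.3026  0.033 ]] plate ((495.8948669433594, -296.1230163574219), (93.37154388427734, 84.86407470703125), 83.56739807128906)
dolly 14 [ 0.4906 -0.2974  0.0506] [[ 0.4923 -0.2929  0.0562]
 [ 0.4893 -0.3002  0.0544]
 [ 0.4889 -0.2918  0.0534]
 [ 0.4862 -0.3019  0.0533]
 [ 0.4954 -0.2966  0.0528]]
d7 red 0 None plate ((495.7943115234375, -296.658935546875), (92.9168930053711, 84.98033905029297), 83.76647186279297)
dolly 14 [ 0.4906 -0.2972  0.0507] [[ 0.4925 -0.2969  0.0569]
 [ 0.4923 -0.294   0.0553]
 [ 0.4862 -0.2996  0.0551]
 [ 0.4893 -0.3004  0.0543]
 [ 0.4891 -0.2972  0.0528]]
```

```bash
cat > sw.py <<'E'
from plan import *
np.set_printoptions(precision=4,suppress=True)
C=np.array([.4975,-.3010]);dr=np.array([np.cos(np.radians(-6)),np.sin(np.radians(-6))])
def tgt(s,z):
    R=np.c_[[-dr[0],-dr[1],0],[-dr[1],dr[0],0],[0,0,-1.]]
    return np.r_[C+s*dr,z],R
E
python3 -c "
from sw import *
p,R=tgt(-.035,.40);print(p,np.linalg.det(R),sense()['tool_pos'],delta(p,R))"
```

```text
[ 0.4627 -0.2973  0.4   ] 1.0 [0.384  0.2847 0.4118] [-0.0426  0.6098 -0.135  -0.171  -0.5458  0.1342]
```

Emit:
play_rows --pt "-0.004 0.061 -0.0135 -0.0171 -0.0546 0.0134 1" --pt "-0.0085 0.122 -0.027 -0.0342 -0.1092 0.0268 1" --pt "-0.0128 0.183 -0.0405 -0.0513 -0.1637 0.0403 1" --pt "-0.017 0.244 -0.054 -0.0684 -0.2183 0.0537 1" --pt "-0.0213 0.305 -0.0675 -0.0855 -0.2729 0.0671 1" --pt "-0.0256 0.366 -0.081 -0.1026 -0.3275 0.0805 1" --pt "-0.03 0.427 -0.0945 -0.1197 -0.382 0.0939 1" --pt "-0.034 0.488 -0.108 -0.1368 -0.4366 0.1074 1"

```text
time: 18.0
tool_pos: [0.4467, -0.1834, 0.4018]
tool_rot: [[-0.984, 0.133, 0.117], [0.131, 0.991, -0.022], [-0.119, -0.006, -0.993]]
force: [1.3, 1.1, -0.4]
finger_gap: 0.0005
```

```bash
python3 -c "
from sw import *
p,R=tgt(-.035,.30);print(sense()['qpos'],sense()['tool_pos'],delta(p,R))"
```

```text
[-0.4019  0.1022  1.9708  0.0318  0.9519 -1.8566] [ 0.4467 -0.1834  0.4018] [-0.0077  0.1195 -0.0282 -0.0186 -0.1102  0.1055]
```

Emit:
play_rows --pt "-0.002 0.03 -0.007 -0.0046 -0.027 0.026 1" --pt "-0.004 0.06 -0.014 -0.0093 -0.055 0.052 1" --pt "-0.006 0.09 -0.021 -0.014 -0.082 0.079 1" --pt "-0.0077 0.1195 -0.0282 -0.0186 -0.1102 0.1055 1" --pt "-0.0077 0.1195 -0.0282 -0.0186 -0.1102 0.1055 1" --pt "-0.0077 0.1195 -0.0282 -0.0186 -0.1102 0.1055 1" --pt "-0.0077 0.1195 -0.0282 -0.0186 -0.1102 0.1055 1" --pt "-0.0077 0.1195 -0.0282 -0.0186 -0.1102 0.1055 1"

```text
time: 19.0
tool_pos: [0.4635, -0.2944, 0.3016]
tool_rot: [[-0.995, 0.103, 0.004], [0.103, 0.995, -0.002], [-0.004, -0.001, -1.0]]
force: [0.1, 0.4, 0.1]
finger_gap: 0.0004
```

Run:
```python
from sw import *
c=grab('wrist','w8');S=sense();p,R=tgt(-.035,.236);print(S['tool_pos'],delta(p,R,S))
F=c['frame'].astype(int)
q=np.argwhere((F[...,0]>110)&(F[...,1]<60)&(F[...,2]<60))[:,::-1];print(len(q),q.mean(0) if len(q) else 0,np.ptp(q,0) if len(q) else 0,onplane(c,[q.mean(0)],.033) if len(q) else 0)
P=pts(c);m=(P[...,2]>.028)&(P[...,2]<.038)&(abs(P[...,0]-.5)<.06)&(abs(P[...,1]+.3)<.06)
X=onplane(c,np.argwhere(m)[:,::-1],.033)[:,:2].astype(np.float32)*1000;print(cv2.minAreaRect(cv2.convexHull(X)))
m=(P[...,2]>.041)&(P[...,2]<.065)&(abs(P[...,0]-.5)<.04)&(abs(P[...,1]+.3)<.04);Q=P[m];print(len(Q),Q.mean(0) if len(Q) else 0)
```

```text
[ 0.4635 -0.2944  0.3016] [-0.0014  0.0037  0.0015  0.0008 -0.0029  0.0656]
0 0 0 0
((490.2535400390625, -299.7731628417969), (83.89511108398438, 75.86673736572266), 84.24343872070312)
0 0
```

View pics/w8.png

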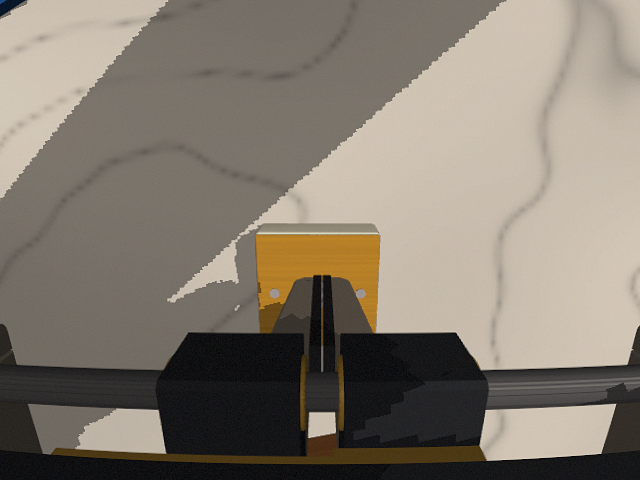

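The plate (u 256–380) lies centred behind the closed fingers. Its two screws at (275,294) and (361,294) mark the pivot line.

Run:
```python
from sw import *
c=load('w8');X=onplane(c,[[275,294],[361,294],[256,233],[380,233]],.034);print(X,'mid',X[:2].mean(0),'edge->centre',X[2:].mean(0)[:2]+.043*dr, 'yaw',np.degrees(np.arctan2(X[1,0]-X[0,0],-(X[1,1]-X[0,1]))))
S=sense();p,R=tgt(-.035,.236);print(S['tool_pos'],delta(p,R,S))
```

```text
[[ 0.4942 -0.3295  0.034 ]
 [ 0.5002 -0.2701  0.034 ]
 [ 0.4495 -0.3361  0.034 ]
 [ 0.4578 -0.2543  0.034 ]] mid [ 0.4972 -0.2998  0.034 ] edge->centre [ 0.4964 -0.2997] yaw 174.19731814044133
[ 0.4635 -0.2944  0.3016] [-0.0014  0.0037  0.0015  0.0008 -0.0029  0.0656]
```

Emit:
play_rows --pt "0 0 0 0 -0.001 0.015 1" --pt "0 0 0 0 -0.001 0.03 1" --pt "0 0 0 0 -0.001 0.045 1" --pt "0 0 0 0 -0.001 0.055 1" --pt "0 0 0 0 -0.001 0.062 1" --pt "0 0 0 0 -0.001 0.067 1" --pt "0 0 0 0 -0.001 0.067 1" --pt "0 0 0 0 -0.001 0.067 1"

```text
time: 20.05
tool_pos: [0.4636, -0.2961, 0.2341]
tool_rot: [[-0.995, 0.104, 0.003], [0.104, 0.995, -0.001], [-0.003, -0.001, -1.0]]
force: [-0.0, 0.4, 0.7]
finger_gap: 0.0008
```

```bash
python3 -c "
from sw import *
S=sense();p,R=tgt(-.010,.233);print(S['tool_pos'],S['force'],delta(p,R,S))"
```

```text
[ 0.4636 -0.2961  0.2341] [-0.0174  0.3596  0.7488] [-0.0011  0.003   0.0008 -0.0243 -0.0013  0.0012]
```

Emit:
play_rows --pt "0 0 0 -0.005 -0.001 0 1" --pt "0 0 0 -0.009 -0.001 0 1" --pt "0 0 0 -0.013 -0.001 0 1" --pt "0 0 0 -0.016 -0.001 0 1" --pt "0 0 0 -0.019 -0.001 0 1" --pt "0 0 0 -0.022 -0.001 0 1" --pt "0 0 0 -0.0245 -0.001 0 1" --pt "0 0 0 -0.0245 -0.001 0 1"

```text
time: 21.05
tool_pos: [0.487, -0.2994, 0.2335]
tool_rot: [[-0.995, 0.103, -0.0], [0.103, 0.995, -0.0], [0.0, -0.0, -1.0]]
force: [-5.4, -0.5, 3.3]
finger_gap: 0.0005
```

```bash
cat > dol.py <<'E'
from sw import *
S=sense();p,R=tgt(-.010,.233);print(S['tool_pos'],S['force'],delta(p,R,S))
for n in('scene','side'):
    c=grab(n,n+'9');P=pts(c);m=(P[...,2]>.041)&(P[...,2]<.06)&(abs(P[...,0]-.5)<.04)&(abs(P[...,1]+.3)<.04)&(c['frame'].min(2)>40);Q=P[m]
    if len(Q):Q=np.c_[(Q[:,:2]-C)@dr,(Q[:,:2]-C)@[-dr[1],dr[0]],Q[:,2]]*1000;print(n,len(Q),np.percentile(Q,[5,50,95],axis=0),'top',Q[np.argsort(-Q[:,2])[:6]].mean(0))
E
python3 dol.py
```

```text
[ 0.487  -0.2994  0.2335] [-5.4357 -0.5012  3.2546] [-0.0005 -0.0001  0.0012 -0.0006 -0.0004  0.0005]
scene 36 [[-5.7536 -6.012  47.5298]
 [ 8.0536  0.2097 52.7863]
 [11.6278 14.4627 55.4672]] top [ 2.6633  5.6098 55.5705]
side 30 [[-20.5502  -0.7113  45.8504]
 [ -4.0047   9.0472  52.5458]
 [  6.9155  15.3933  57.5525]] top [-10.3833  12.3771  56.9488]
```

Emit:
play_rows --pt "0 0 0 -0.001 0 0 1" --pt "0 0 0 -0.001 0 0 1" --pt "0 0 0 0.01 0 0 1" --pt "0 0 0 0.02 0 0 1" --pt "0 0 0 0.03 0 -0.02 1" --pt "0 0 0 0.03 0 -0.06 1" --pt "0 0 0 0.03 0 -0.1 1" --pt "0 0 0 0.03 0 -0.1 1"

```text
time: 22.15
tool_pos: [0.4582, -0.2968, 0.3368]
tool_rot: [[-0.995, 0.104, 0.008], [0.104, 0.995, -0.004], [-0.008, -0.004, -1.0]]
force: [0.2, 0.1, -0.6]
finger_gap: 0.0003
```

```bash
python3 dol.py
python3 - <<'E'
from plan import *
a=load('scene9')['frame'];b=load('side9')['frame']
A=cv2.resize(a[285:345,110:190,::-1],(400,300),interpolation=cv2.INTER_CUBIC);B=cv2.resize(b[145:205,325:405,::-1],(400,300),interpolation=cv2.INTER_CUBIC)
D=cv2.resize(a[130:280,340:540,::-1],(400,300),interpolation=cv2.INTER_CUBIC);E=cv2.resize(b[205:355,200:400,::-1],(400,300),interpolation=cv2.INTER_CUBIC)
cv2.imwrite('pics/final.png',np.vstack([np.hstack([A,B]),np.hstack([D,E])]))
E
```

```text
[ 0.4582 -0.2968  0.3368] [ 0.1666  0.0947 -0.6079] [-0.0035  0.008   0.0007 -0.0287  0.0003  0.104 ]
scene 31 [[ 4.4888 -5.3507 48.0117]
 [ 8.3804 -0.4738 52.3675]
 [11.2375  4.3899 53.9573]] top [ 6.3028 -0.5714 53.8712]
side 14 [[-1.1488 -4.7802 43.1495]
 [ 3.5348  2.4923 51.643 ]
 [ 7.6764  5.6864 54.0221]] top [ 3.5963  1.9794 53.3435]
```

View pics/final.png

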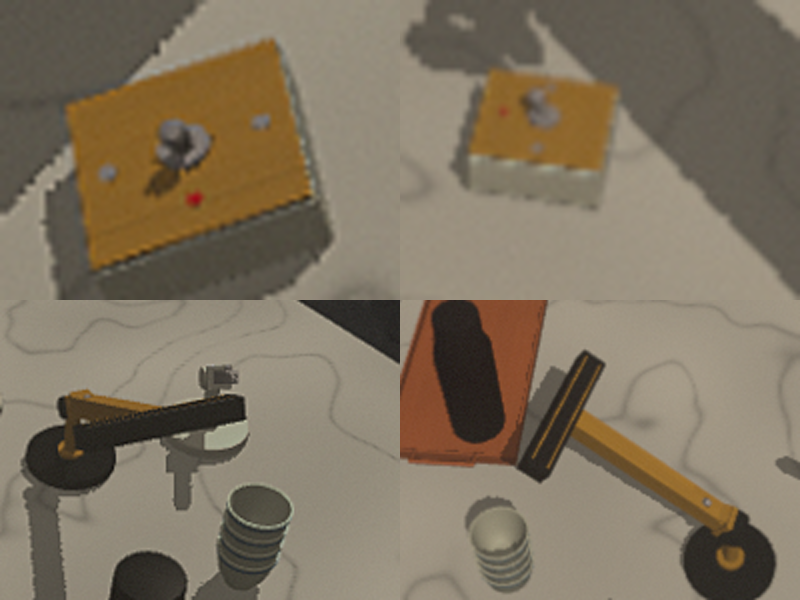

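The dolly now leans to the red-dot side, so the switch is on. The arm sits on the collar with the button showing in the hole, and the flask and cups stand in place. Handing in.

```bash
python3 -c "
from station import sign_off; print(sign_off())"
```

```text
the job is handed in; nothing more can be done
None
```

The light arm is back on the lamp, locked by its spring button, and the toggle switch was flipped to on only after that. I handed the job in at about 22 s of robot time, with the gripper clear of everything.

- **Light arm:** I gripped the tube, tilted it to the stub's 35° and slid it on. About 5 N of sideways push from the button appeared on the way and vanished near home. The last nudge met the collar at about 6.5 N. A close wrist picture then showed the button standing through the hole with the mouth on the collar. I did not pull on the tube to test the lock.
- **Switch:** I pushed the dolly with the closed fingers, at about 5.4 N. In the last pictures its tip had gone from about 7 mm on the off side to about 4–6 mm on the red-dot side.
- **Bystanders:** The last picture I looked at shows the flask and cups standing. The date box was not in that picture, but the gripper stayed well away from it.
- **Disagreements:** Camera readings differed by 1–3 mm: the wrist camera's pose against the tool, and the scene and side views against each other at the mouth. The fit went in without side load, so I made no correction.

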